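Close the paint tray

ROBOT

A 6-joint arm with a two-finger parallel gripper is mounted at the origin on the work surface. World frame = base frame: x ahead of the robot, y to its left, z up, the work surface at z = 0. Lengths are in mm, angles in rad, forces in N, time in s.
With the tool pointing down it reaches from about 350 to 775 mm from the base axis. Payload 7.3 kg.
Tool frame: the origin (TCP) lies at the very end of the fingers, on their centre line; the grasp point (between the pads) lies 19 mm behind it; z points along the fingers, y is the line along which they close (so a half turn about z gives the same grasp; the last joint's range is limited). The gripper opens to 92 mm and grips with 3 to 60 N. Pads are 19 mm wide; open, the fingers measure 130 mm over their backs; the gripper's body (75 mm by 190 mm) begins 47 mm behind the grasp point.
Start: joints at [-1.359, 0.342, 1.524, -0, 1.275, -0.146], TCP at [183.886, -491.763, 226.741] pointing down, gripper open.
Joint ranges: [-2.53, 2.53], [-0.77, 2.02], [0.04, 2.7], [-1, 4.14], [0.28, 2.66], [-3.11, 3.11]. Speed limits (rad/s): [2.57, 2.57, 3.14, 3.14, 3.14, 3.14].

INTERFACE

Orientations are given as [roll, pitch, yaw] about the fixed x, y, z axes, in that order (R = Rz(yaw) Ry(pitch) Rx(roll)).
In Python, from plant import bot gives the robot as it stands.
- The arm moves only by the tool jog_arm, never from a script. Its argument "targets" is a list of rows, each an object with "xyz": the shift along the tool's x, y, z as a fraction of full scale, a list of three; "spin": the turn about the tool's z as a fraction of full scale. In form: [{"xyz": [x, y, z], "spin": spin}, ...]. A call has exactly 10 rows; each row shifts and turns the commanded pose from where the row before left it, along the tool's axes as they then stand; what a row does not reach is not made up. Full scale, the value 1, is 80 mm for a shift and 0.1 rad for a turn. A row lasts 1/8 s, in which the tool goes at most 62.5 mm and 10.7 degrees, less where a joint would pass 70% of its speed; a pose out of reach is approached as far as the arm can. A call with a number of a shift or a turn outside -1 to 1 is refused whole. A call with a gripper value outside its range is refused whole. "gripper" is the opening in per cent of the stroke, from 0 (shut) to 100 (fully open), set as the call begins (left out, the last holds). The fingers move at their own pace and stop on an object; the grip force is fixed at half the most. Time passes only in rows, so rows that do not move let the fingers close, or fill a call up. It gives the time, the measured TCP pose, the force, the opening and the grip force at its end, in the units of the state.
- bot.get_obs(): the state, without advancing time (a new reading comes with each control period).
- bot.capture(name): name is "scene" or "top" or "wrist"; returns the picture (480x640x3 uint8, blue, green, red); there is no depth.
- bot.get_calibration(name): a dict with "vfov" (degrees; the focal length in pixels is half the picture's height over the tangent of half this angle, whatever the lens; pixels are square), "cx", "cy" (the principal point, pixels), "k1" (the pictures are not rectified: a ray, as slopes to the right and down, at radius r is drawn at 1 + k1 r^2 times it, then the intrinsics apply), "eye" and "rotation" of the camera in the world. Camera axes: x right, y down, z forward; pixel columns grow to the right and rows downward; lengths in mm; the calibration is good to about 2 mm. A picture is of the moment at which its call begins: read the wrist's pose just before it. get_calibration takes no time and is no camera call; for the wrist camera it gives the pose at the moment of the call.
- bot.close_job(): hands the job in; it is judged then, once.
The state is a dict: "time": time; "joint_positions": joint angles; "dq": joint speeds; "tau": joint torques, N m; "tool_pos": TCP position; "tcp_rot": TCP orientation; "contact_force": force on the tool from outside, world axes, zero at the start; "moment": the same for the moment, N m; "grip_width": finger opening in mm; "finger_force": force on a finger pad.
Only numpy, scipy, OpenCV 4.12 (cv2) and the standard library are available. Lean on these libraries where they do the work, as an engineer would, in place of code of your own. Each camera call takes 0.05 s, during which the arm holds its last target. There are 200 camera calls.

TASK

Close up the paint tray: slide its red flush latch fully back, tuck one short edge of the blue cover at a slant under the fixed grey lip at the tray's other end, and lower the other end so that the cover lies level in the tray. Then slide the red latch fully forward again over the cover's edge to lock it, and leave the other things on the bench where they stand.

Things in the scene. Friction and masses are not known exactly. Their poses are not given: they have to be found in the camera images.
- tray: White shallow paint tray with six coloured paint pans, screwed to the bench (sizes in mm). Origin on the bench under the centre of its cavity; x runs from the fixed lip (-x end, towards the robot) to the latch (+x end), z up. Spans x -88 to 132, y -62 to 62; side walls' tops at z 36. The latch end's deck is x 78 to 132, its top z 33; grey rails beside the latch end at z 41, flush with it.
- cavity (a point): Centre of the tray's cavity at the height of the ledge, z 24 over the bench. The cavity is 156 long (tray x -78 to 78) and 108 wide (y -54 to 54); the cover rests on a ledge 12 wide all round its inside; the paint pans lie lower.
- lip_edge (a point): Middle of the lower inner edge of the tray's grey fixed lip (tray x -62, z 38). The lip reaches over the cavity from x -78 to -62 across the full width: underside at z 38 (14 over the ledge), top at z 43.
- cover: Blue rigid plate, 150 (x) x 100 (y) x 6 mm, 0.14 to 0.28 kg, flat on the bench. Orange grip rib across its middle: 14 thick (x), 64 long (y), 36 high, its top at z 42. Origin at the centre of its underside, z up. Both short edges (x -75, +75) are alike: either may go under the lip. Seated: its x along the tray's x (either way round), origin at point cavity, 3 mm of play each way along x, 4 along y.
- cover_edge_a (a point): Middle of the cover's short edge at its x = -75, at half the plate's thickness (z 3).
- cover_edge_b (a point): Middle of the cover's short edge at its x = +75, at half the plate's thickness (z 3).
- latch (a joint): Red flush slide latch, in m: 0 = fully forward (locked), overhanging the cavity by 28 mm; 0.030 = fully back, 2 mm clear of the cavity. Grows along the tray's +x. Starts at 0 to 0.012. It has no handle: press down on its ribbed top with the fingertips (6 to 15 N) and drag; friction of about 1.5 N holds it where it is left.
- latch_top (a point): Centre of the latch's top face, 44 (tray x) x 60 (tray y), at z 41 over the bench; moves with the latch: at the tray's x 72 when locked, 102 when back. The latch is 8 thick, so its underside is at z 33, above a seated cover (top at z 30).
- cup_pink: Pink open cup, 76 across the rim, 95 tall, bystander; origin under its centre.
- cup_yellow: Yellow open cup, 76 across the rim, 95 tall, bystander; origin under its centre.
- cup_green: Green open cup, 76 across the rim, 95 tall, bystander; origin under its centre.
- spray_can: Light blue upright can, 66 across, 130 tall, bystander; origin under its centre.
- pot: White lidded paint pot, 84 across, 70 tall, bystander; origin under its centre.
- brush: Paint brush 160 long lying between tray and cover, its handle to its -x, bystander; origin under its middle.
- tub_lid: Off-white round tub lid lying flat, 110 across, 12 thick, bystander; origin under its centre.
Things that resemble listed ones, but are neither listed nor needed, are in the scene too. Of the things that look like the cover, take the one that is farthest to the robot's right at the start.

How it is judged:
By the outcome, as a careful person would: the job done as asked, in the order asked, and still so for the second after the job is handed in, with the robot touching nothing.
It also fails if it takes over 72 s, if anything falls off the work surface, if the arm or the gripper's body presses on something with over 40 N, if the wrist force passes 120 N, or if a joint passes its speed limit or range.

## Working session

There is one attempt and no reset: what is moved stays moved. The work goes in short steps, Python scripts to look and compute and a tool call to move; the robot and the scene stay as the last step left them, time stands still between calls to the robot, and variables do not carry over. Pictures are saved under pics/ and viewed, at most 10 in all, crops included, and the job is handed in when it is done.

Besides the shell and the picture viewer there is one more tool, called after "Emit:" by a JSON object that holds its "api" and its "payload", one argument or row to a line. jog_arm: Moves the arm, as the interface text tells. Shift numbers are shares of 80 mm and turn numbers shares of 0.1 rad, none past 1 either way. Its arguments: {"type":"object","properties":{"targets":{"type":"array","items":{"type":"object","properties":{"xyz":{"type":"array","items":{"type":"number"}},"spin":{"type":"number"}}}},"gripper":{"type":"number"}},"required":["targets"]}

```bash
mkdir -p pics; ls
python3 - <<'E'
from plant import bot
import cv2,numpy as np
o=bot.get_obs();print({k:np.round(v,3).tolist() for k,v in o.items()})
for n in("top","scene"):
    c=bot.get_calibration(n);print(n,c);cv2.imwrite(f"pics/{n}0.png",bot.capture(n))
E
```

```text
pics
{'time': 0.0, 'joint_positions': [-1.359, 0.343, 1.525, -0.0, 1.275, -0.146], 'dq': [-0.001, 0.001, 0.001, -0.0, 0.0, 0.0], 'tau': [-0.003, -43.125, -24.422, 0.072, 0.056, -0.0], 'tool_pos': [183.794, -491.366, 226.053], 'tcp_rot': [-3.14, -0.0, 0.358], 'contact_force': [0.264, -1.366, 0.465], 'moment': [-0.004, -0.041, 0.047], 'finger_force': 0.0, 'grip_width': 91.683}
top {'vfov': 52.752096763731714, 'cx': 314.86995043115684, 'cy': 246.2746349468503, 'k1': -0.13087199256697152, 'eye': array([ 463.72542717,    7.34015361, 1101.81988685]), 'rotation': array([-3.06900970e+00,  1.57079275e-03, -1.57449398e+00])}
scene {'vfov': 55.769302322513056, 'cx': 310.97415135316686, 'cy': 233.77106433837614, 'k1': 0.034265858602591195, 'eye': array([1309.98495732,  692.34707855,  731.75699527]), 'rotation': array([-2.13936806,  0.01946066,  2.29138061])}
```

View pics/top0.png

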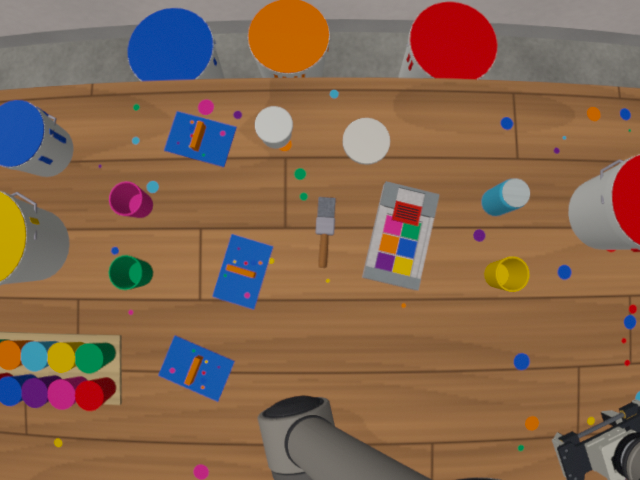

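View pics/scene0.png

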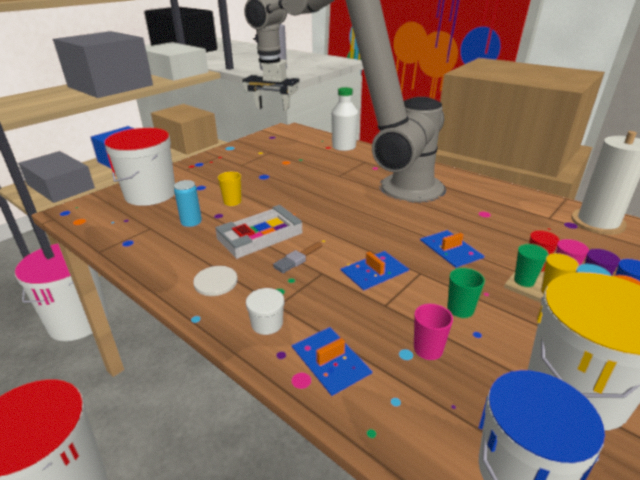

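The top view has the tray at (403,235), with the latch up and the lip down. The covers are at (243,272), (200,138) and (197,368), so the rightmost one is (243,272). The brush is at (324,232).

```bash
cat > h.py <<'E'
import cv2,numpy as np
from scipy.spatial.transform import Rotation as R
from plant import bot
def plane(c,px,z):
    px=np.asarray(px,float).reshape(-1,1,2)
    f=240/np.tan(np.radians(c['vfov'])/2)
    K=np.array([[f,0,c['cx']],[0,f,c['cy']],[0,0,1]])
    n=cv2.undistortPoints(px,K,np.array([c['k1'],0,0,0,0.]))[:,0]
    d=np.c_[n,np.ones(len(n))]@R.from_euler('xyz',c['rotation']).as_matrix().T
    e=np.array(c['eye']); return (e+d*((z-e[2])/d[:,2])[:,None])[:,:2]
def pix(c,P):
    f=240/np.tan(np.radians(c['vfov'])/2)
    q=(np.atleast_2d(P)-c['eye'])@R.from_euler('xyz',c['rotation']).as_matrix()
    s=q[:,:2]/q[:,2:]; r2=(s**2).sum(1,keepdims=True)
    return s*(1+c['k1']*r2)*f+[c['cx'],c['cy']]
def blobs(img,lo,hi,roi,amin):
    h=cv2.cvtColor(img,cv2.COLOR_BGR2HSV); m=cv2.inRange(h,np.array(lo),np.array(hi))
    k=np.zeros_like(m);x0,y0,x1,y1=roi;k[y0:y1,x0:x1]=m[y0:y1,x0:x1]
    cs=cv2.findContours(k,cv2.RETR_EXTERNAL,cv2.CHAIN_APPROX_NONE)[0]
    return [q for q in sorted(cs,key=cv2.contourArea,reverse=True) if cv2.contourArea(q)>amin]
def rect(c,q,z):
    w=plane(c,q.reshape(-1,2),z).astype(np.float32); r=cv2.minAreaRect(w)
    return r,np.round(cv2.boxPoints(r),1).tolist()
E
python3 - <<'E'
from h import *
im=cv2.imread('pics/top0.png');c=bot.get_calibration('top')
for n,lo,hi,roi,z in [('cover',(100,120,80),(125,255,255),(205,225,280,315),6),('rib',(5,150,120),(20,255,255),(222,258,262,282),42),('latch',(0,150,80),(6,255,255),(380,190,435,235),41),('tray',(0,0,80),(179,60,255),(350,170,450,300),40)]:
    for q in blobs(im,lo,hi,roi,40)[:2]: print(n,cv2.contourArea(q),rect(c,q,z))
cv2.imwrite('pics/crop.png',cv2.resize(im[170:300,350:450],None,fx=6,fy=4.6*6/4.6*0.75,interpolation=cv2.INTER_CUBIC)[:600])
E
```

```text
cover 2698.5 (((487.4222412109375, 174.17477416992188), (98.6756591796875, 148.4221649169922), 73.25769805908203), [[402.1000061035156, 148.3000030517578], [544.2999877929688, 105.5999984741211], [572.7000122070312, 200.0], [430.6000061035156, 242.8000030517578]])
rib 116.5 (((487.6917419433594, 172.72958374023438), (62.331974029541016, 11.348506927490234), 73.36532592773438), [[473.29998779296875, 144.5], [484.20001220703125, 141.1999969482422], [502.1000061035156, 201.0], [491.20001220703125, 204.1999969482422]])
latch 451.5 (((614.2352294921875, -194.8673553466797), (59.050846099853516, 43.132869720458984), 75.90294647216797), [[586.0999755859375, -218.3000030517578], [628.0, -228.8000030517578], [642.2999877929688, -171.5], [600.5, -161.0]])
tray 5511.0 (((565.4443359375, -181.56829833984375), (128.18270874023438, 221.08154296875), 76.24853515625), [[442.79998779296875, -217.5], [657.5999755859375, -270.1000061035156], [688.0999755859375, -145.60000610351562], [473.29998779296875, -93.0]])
```

View pics/crop.png

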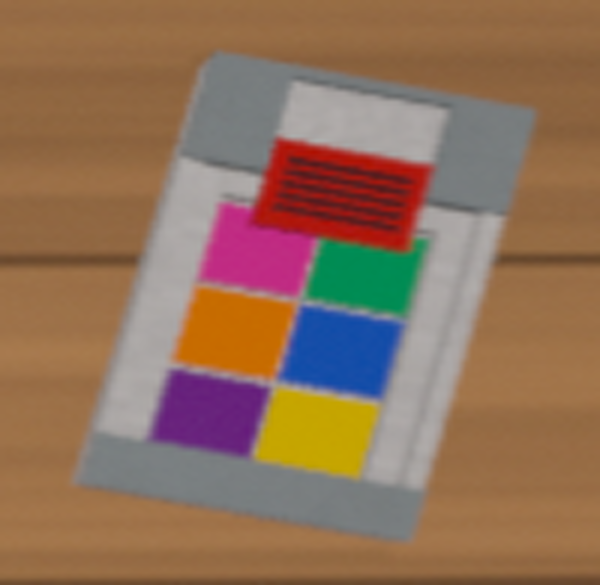

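The crop shows the tray with its latch almost fully forward and the grey lip at the bottom. By rays, the tray axis yaw is about -0.24 and its origin about (544,-177). The cover is at (487.5,173.5) with yaw -0.29. I'll move over the latch with the gripper shut.

Emit:
{"api": "jog_arm", "payload": {
  "targets": [
    {"xyz": [0,0,0],"spin": 1},
    {"xyz": [0,0,0],"spin": 1},
    {"xyz": [0,0,0],"spin": 1},
    {"xyz": [0,0,0],"spin": 1},
    {"xyz": [0,0,0],"spin": 1},
    {"xyz": [0,0,0],"spin": 1},
    {"xyz": [0.47,-0.54,0],"spin": 0},
    {"xyz": [0.47,-0.54,0],"spin": 0},
    {"xyz": [0.47,-0.54,0],"spin": 0},
    {"xyz": [0.47,-0.54,0],"spin": 0}
  ],
  "gripper": 0
}}

```text
time: 1.35
tool_pos: [372.5, -358.8, 226.5]
tcp_rot: [-3.141, 0.0, -0.242]
contact_force: [0.8, -0.4, 0.0]
grip_width: 1.0
finger_force: 0.0
```

Emit:
{"api": "jog_arm", "payload": {
  "targets": [
    {"xyz": [0.47,-0.54,0],"spin": 0},
    {"xyz": [0.47,-0.54,0],"spin": 0},
    {"xyz": [0.47,-0.54,0],"spin": 0},
    {"xyz": [0.47,-0.54,0],"spin": 0},
    {"xyz": [0.47,-0.54,0],"spin": 0},
    {"xyz": [0,0,0],"spin": 0},
    {"xyz": [0,0,0],"spin": 0},
    {"xyz": [0,0,0],"spin": 0},
    {"xyz": [0,0,0],"spin": 0},
    {"xyz": [0,0,0],"spin": 0}
  ]
}}

```text
time: 2.6
tool_pos: [605.2, -196.1, 227.0]
tcp_rot: [3.141, -0.0, -0.243]
contact_force: [-0.0, 0.5, -0.7]
grip_width: 0.3
finger_force: 0.0
```

Run:
```python
from h import *
o=bot.get_obs();c=bot.get_calibration('wrist');im=bot.capture('wrist');cv2.imwrite('pics/w1.png',im)
print(o['time'],o['tool_pos'],o['tcp_rot'],o['contact_force'],c)
for q in blobs(im,(0,150,80),(6,255,255),(0,0,640,480),300)[:3]: print(cv2.contourArea(q),rect(c,q,41))
```

```text
2.6 [ 605.23645737 -196.14638425  227.01982386] [ 3.14143302e+00 -3.37301816e-04 -2.43357407e-01] [-0.0038294   0.47840636 -0.71520645] {'vfov': 59.3892990411849, 'cx': 320.1062695411875, 'cy': 237.45751886116287, 'k1': -0.00708361571511949, 'eye': array([ 680.92072933, -215.15043586,  384.84168606]), 'rotation': array([ 2.84878005e+00, -6.92082682e-04, -1.81376496e+00])}
3667.5 (((614.8735961914062, -194.77879333496094), (59.70552444458008, 43.79935073852539), 76.0719223022461), [[586.4000244140625, -218.5], [628.9000244140625, -229.0], [643.2999877929688, -171.10000610351562], [600.7999877929688, -160.5]])
```

View pics/w1.png

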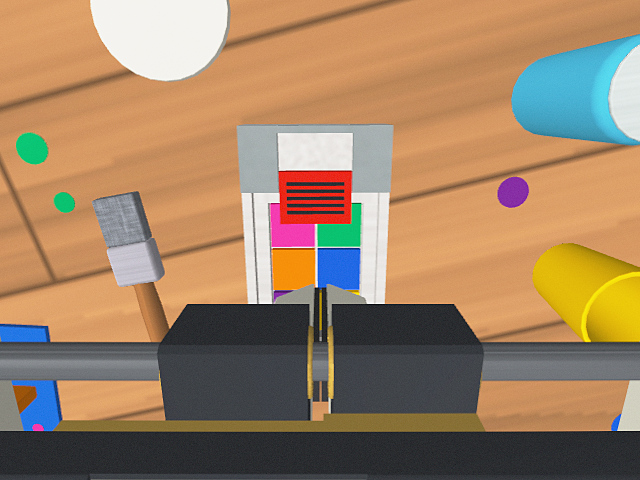

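The wrist view shows the rail's back corners at about (237,125) and (393,125), the rail's front edge at row 192, and the latch at (315,197). I'll refine the tray origin from the rails.

Run:
```python
from h import *
c=bot.get_calibration('wrist');im=cv2.imread('pics/w1.png')
p=plane(c,[(237,125),(393,125),(240,192),(391,192)],41);print(p)
print(np.degrees(np.arctan2(*(p[0]-p[1])[::-1]))-90)
a=-0.243;u=np.array([np.cos(a),np.sin(a)]);n=np.array([-u[1],u[0]])
mid=(p[0]+p[1])/2; f=(p[2]+p[3])/2
print('origin from back',mid-132*u,'front',f-78*u,'width',np.linalg.norm(p[0]-p[1]))
L=np.array([614.9,-194.8]);
for O in(mid-132*u,f-78*u): print((L-O)@u,(L-O)@n)
```

```text
[[ 686.22647714 -148.86730566]
 [ 656.59507359 -268.5112839 ]
 [ 634.36836551 -135.46543748]
 [ 604.35581521 -256.60846813]]
-13.910158238866657
origin from back [ 543.28886976 -176.92804002] front [ 543.65369159 -177.26893863] width 123.25867760670513
73.8075026017551 -0.11613801744239474
73.37137353544433 0.1269633488801889
```

Emit:
{"api": "jog_arm", "payload": {
  "targets": [
    {"xyz": [0,0,0.6],"spin": 0},
    {"xyz": [0,0,0.6],"spin": 0},
    {"xyz": [0,0,0.6],"spin": 0},
    {"xyz": [0,0,0.3],"spin": 0},
    {"xyz": [0,0,0.1],"spin": 0},
    {"xyz": [0,0,0],"spin": 0},
    {"xyz": [0,0,0],"spin": 0},
    {"xyz": [0,0,0],"spin": 0},
    {"xyz": [0,0,0],"spin": 0},
    {"xyz": [0,0,0],"spin": 0}
  ]
}}

```text
time: 3.9
tool_pos: [605.7, -195.5, 51.0]
tcp_rot: [3.141, -0.0, -0.242]
contact_force: [0.3, -0.0, 0.0]
grip_width: 0.2
finger_force: 0.0
```

Emit:
{"api": "jog_arm", "payload": {
  "targets": [
    {"xyz": [0,0,0.1],"spin": 0},
    {"xyz": [0,0,0.015],"spin": 0},
    {"xyz": [0,0,0.01],"spin": 0},
    {"xyz": [0,0,0.01],"spin": 0},
    {"xyz": [0,0,0],"spin": 0},
    {"xyz": [0,0,0],"spin": 0},
    {"xyz": [0,0,0],"spin": 0},
    {"xyz": [0,0,0],"spin": 0},
    {"xyz": [0,0,0],"spin": 0},
    {"xyz": [0,0,0],"spin": 0}
  ]
}}

```text
time: 5.15
tool_pos: [606.4, -195.7, 41.2]
tcp_rot: [3.141, -0.002, -0.242]
contact_force: [-0.3, 0.2, 8.4]
grip_width: 0.4
finger_force: 4.4
```

Emit:
{"api": "jog_arm", "payload": {
  "targets": [
    {"xyz": [0.03,0,0.002],"spin": 0},
    {"xyz": [0.05,0,0],"spin": 0},
    {"xyz": [0.05,0,0],"spin": 0},
    {"xyz": [0.05,0,0],"spin": 0},
    {"xyz": [0.05,0,0],"spin": 0},
    {"xyz": [0.05,0,0],"spin": 0},
    {"xyz": [0.05,0,0],"spin": 0},
    {"xyz": [0.05,0,0],"spin": 0},
    {"xyz": [0.03,0,0],"spin": 0},
    {"xyz": [0,0,0],"spin": 0}
  ]
}}

```text
time: 6.4
tool_pos: [635.5, -202.9, 41.1]
tcp_rot: [3.141, 0.005, -0.242]
contact_force: [-10.4, 2.9, 15.8]
grip_width: 0.4
finger_force: 7.9
```

Emit:
{"api": "jog_arm", "payload": {
  "targets": [
    {"xyz": [0,0,-0.2],"spin": 0},
    {"xyz": [0,0,-0.6],"spin": 0.5},
    {"xyz": [0,0,-0.6],"spin": 0},
    {"xyz": [-0.45,-0.57,0],"spin": 0},
    {"xyz": [-0.45,-0.57,0],"spin": 0},
    {"xyz": [-0.45,-0.57,0],"spin": 0},
    {"xyz": [-0.45,-0.57,0],"spin": 0},
    {"xyz": [0,0,0],"spin": 0},
    {"xyz": [0,0,0],"spin": 0},
    {"xyz": [0,0,0],"spin": 0}
  ]
}}

```text
time: 7.65
tool_pos: [552.8, 11.5, 151.7]
tcp_rot: [3.141, -0.001, -0.294]
contact_force: [0.4, 1.1, -0.6]
grip_width: 0.4
finger_force: 0.0
```

Run:
```python
from h import *
o=bot.get_obs();c=bot.get_calibration('wrist');im=bot.capture('wrist');cv2.imwrite('pics/w2.png',im)
print(o['tool_pos'],o['tcp_rot'])
for q in blobs(im,(100,120,80),(125,255,255),(0,0,640,480),1500)[:4]: print(q[:,0].min(0),q[:,0].max(0),rect(c,q,6))
c=bot.get_calibration('top');im=bot.capture('top');cv2.imwrite('pics/t2.png',im)
for q in blobs(im,(0,150,80),(6,255,255),(370,180,445,245),40)[:2]: print(rect(c,q,41))
```

```text
[552.84136293  11.53684948 151.74808716] [ 3.14140290e+00 -6.39757029e-04 -2.93739540e-01]
[ 77 263] [209 341] (((527.592529296875, 162.11050415039062), (100.96705627441406, 67.67472839355469), 73.20294189453125), [[480.6000061035156, 123.5999984741211], [545.4000244140625, 104.0], [574.5999755859375, 200.6999969482422], [509.79998779296875, 220.1999969482422]])
[580 128] [639 188] (((535.7891235351562, -202.70521545410156), (42.922645568847656, 41.311275482177734), 76.42913818359375), [[510.70001220703125, -218.6999969482422], [550.7999877929688, -228.39999389648438], [560.9000244140625, -186.6999969482422], [520.7000122070312, -177.0]])
[ 98 385] [165 420] (((444.9267883300781, 211.87014770507812), (53.346473693847656, 35.571136474609375), 73.31707763671875), [[420.20001220703125, 191.39999389648438], [454.29998779296875, 181.1999969482422], [469.6000061035156, 232.3000030517578], [435.5, 242.5]])
(((642.6846923828125, -201.8383331298828), (58.78790283203125, 43.9820671081543), 75.96012878417969), [[614.2000122070312, -225.0], [656.9000244140625, -235.6999969482422], [671.0999755859375, -178.6999969482422], [628.5, -168.0]])
```

Emit:
{"api": "jog_arm", "payload": {
  "targets": [
    {"xyz": [-0.455,-0.57,0],"spin": 0},
    {"xyz": [-0.455,-0.57,0],"spin": 0},
    {"xyz": [-0.455,-0.57,0],"spin": 0},
    {"xyz": [0,0,0],"spin": 0},
    {"xyz": [0,0,0.6],"spin": 0},
    {"xyz": [0,0,0.5],"spin": 0},
    {"xyz": [0,0,0],"spin": 0},
    {"xyz": [0,0,0],"spin": 0},
    {"xyz": [0,0,0],"spin": 0},
    {"xyz": [0,0,0],"spin": 0}
  ],
  "gripper": 100
}}

```text
time: 9.0
tool_pos: [487.8, 175.3, 65.0]
tcp_rot: [-3.141, -0.002, -0.292]
contact_force: [0.2, -0.0, -0.0]
grip_width: 90.6
finger_force: 0.0
```

Run:
```python
from h import *
o=bot.get_obs();c=bot.get_calibration('wrist');im=bot.capture('wrist');cv2.imwrite('pics/w3.png',im)
print(o['tool_pos'],o['tcp_rot'])
for q in blobs(im,(5,150,100),(20,255,255),(0,0,640,480),300)[:4]: print(cv2.contourArea(q),q[:,0].min(0),q[:,0].max(0),rect(c,q,42))
```

```text
[487.78953253 175.27132401  64.96380589] [-3.14059877e+00 -2.17185858e-03 -2.92277437e-01]
6156.0 [252 251] [387 299] (((492.87115478515625, 173.80245971679688), (62.88945388793945, 23.75543975830078), 73.28668212890625), [[472.5, 147.10000610351562], [495.20001220703125, 140.3000030517578], [513.2999877929688, 200.5], [490.5, 207.3000030517578]])
```

View pics/w3.png

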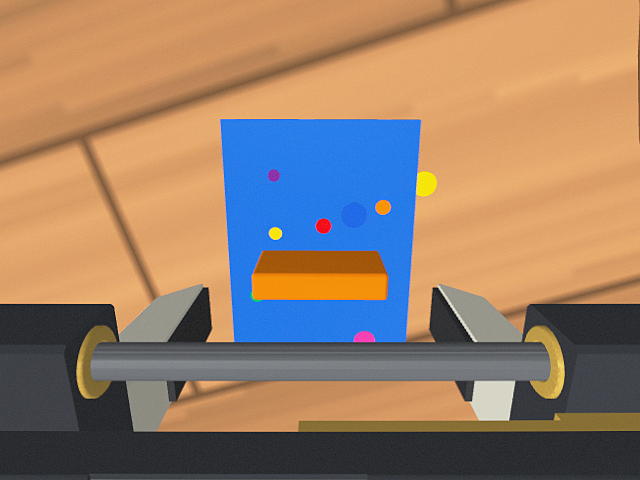

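The rib top spans (252–387, 272–299) in the wrist view, centred between the open fingers. I'll descend and grip its ends so that the cover can pivot about its y axis.

Emit:
{"api": "jog_arm", "payload": {
  "targets": [
    {"xyz": [0,0,0.4],"spin": 0},
    {"xyz": [0,0,0.21],"spin": 0},
    {"xyz": [0,0,0],"spin": 0},
    {"xyz": [0,0,0],"spin": 0},
    {"xyz": [0,0,0],"spin": 0},
    {"xyz": [0,0,0],"spin": 0},
    {"xyz": [0,0,0],"spin": 0},
    {"xyz": [0,0,0],"spin": 0},
    {"xyz": [0,0,0],"spin": 0},
    {"xyz": [0,0,0],"spin": 0}
  ]
}}

```text
time: 10.3
tool_pos: [487.0, 175.2, 14.9]
tcp_rot: [3.141, -0.0, -0.292]
contact_force: [-0.4, 0.2, 0.8]
grip_width: 91.6
finger_force: 0.0
```

Emit:
{"api": "jog_arm", "payload": {
  "targets": [
    {"xyz": [0,0,0],"spin": 0},
    {"xyz": [0,0,0],"spin": 0},
    {"xyz": [0,0,0],"spin": 0},
    {"xyz": [0,0,0],"spin": 0},
    {"xyz": [0,0,0],"spin": 0},
    {"xyz": [0,0,0],"spin": 0},
    {"xyz": [0,0,0],"spin": 0},
    {"xyz": [0,0,0],"spin": 0},
    {"xyz": [0,0,0],"spin": 0},
    {"xyz": [0,0,0],"spin": 0}
  ],
  "gripper": 0
}}

```text
time: 11.55
tool_pos: [487.0, 175.3, 14.9]
tcp_rot: [3.142, -0.0, -0.292]
contact_force: [0.6, 1.4, -0.5]
grip_width: 64.0
finger_force: 30.0
```

Gripped at 64 mm. There is no tilt axis, so I'll set the slant by pressing the cover's latch-side edge on top of the fixed lip, with the rest of it overhanging the robot side. First I lift and carry it there.

Emit:
{"api": "jog_arm", "payload": {
  "targets": [
    {"xyz": [0,0,-0.25],"spin": 0},
    {"xyz": [0,0,-0.5],"spin": 0},
    {"xyz": [0,0,-0.5],"spin": -0.5},
    {"xyz": [-0.02,0.4,0],"spin": 0},
    {"xyz": [-0.02,0.58,0],"spin": 0},
    {"xyz": [-0.02,0.58,0],"spin": 0},
    {"xyz": [-0.02,0.58,0],"spin": 0},
    {"xyz": [-0.02,0.58,0],"spin": 0},
    {"xyz": [-0.02,0.58,0],"spin": 0},
    {"xyz": [-0.02,0.58,0],"spin": 0}
  ]
}}

```text
time: 12.8
tool_pos: [400.9, -124.7, 115.0]
tcp_rot: [3.141, 0.0, -0.242]
contact_force: [1.3, -0.4, -2.0]
grip_width: 63.8
finger_force: 30.0
```

Emit:
{"api": "jog_arm", "payload": {
  "targets": [
    {"xyz": [0,0.2,0],"spin": 0},
    {"xyz": [0,0,0],"spin": 0},
    {"xyz": [0,0,0],"spin": 0},
    {"xyz": [0,0,0],"spin": 0},
    {"xyz": [0,0,0],"spin": 0},
    {"xyz": [0,0,0],"spin": 0},
    {"xyz": [0,0,0],"spin": 0},
    {"xyz": [0,0,0],"spin": 0},
    {"xyz": [0,0,0],"spin": 0},
    {"xyz": [0,0,0],"spin": 0}
  ]
}}

```text
time: 14.05
tool_pos: [397.8, -139.0, 114.9]
tcp_rot: [3.142, 0.0, -0.242]
contact_force: [0.3, -0.6, -2.0]
grip_width: 63.7
finger_force: 30.0
```

```bash
cat >> h.py <<'E'
O=np.array([543.5,-177.1]);A=-0.243;U=np.array([np.cos(A),np.sin(A)]);N=np.array([-U[1],U[0]])
def tray(p): p=np.asarray(p)[:2]-O; return round(float(p@U),1),round(float(p@N),1)
def coverview(name):
    # far edge corners of cover in wrist view + seen far-edge height via known 100mm width
    o=bot.get_obs();c=bot.get_calibration('wrist');im=bot.capture('wrist');cv2.imwrite(f'pics/{name}.png',im)
    print('t',o['time'],'tcp',tray(o['tool_pos']),o['tool_pos'][2],o['tcp_rot'],o['contact_force'])
    q=max(blobs(im,(100,120,60),(125,255,255),(100,0,540,400),1000),key=lambda q:q[:,0,1].max());P=q[:,0]
    top=P[:,1].min();row=P[abs(P[:,1]-top-3)<=1];l=(row[:,0].min(),top);r=(row[:,0].max(),top)
    f=240/np.tan(np.radians(c['vfov'])/2)
    lo,hi=0,200
    from scipy.optimize import brentq
    z=brentq(lambda z:np.linalg.norm(np.subtract(*plane(c,[l,r],z)))-100,-50,250)
    w=plane(c,[l,r],z); print('far edge px',l,r,'z',z,'tray',tray(w[0]),tray(w[1]))
E
python3 -c "
from h import *
coverview('w4')"
```

```text
t 14.05 tcp (-150.6, 2.0) 114.94023550951974 [ 3.14152068e+00  2.68766809e-07 -2.42266157e-01] [ 0.3201684  -0.59275298 -2.01843981]
far edge px (np.int32(225), np.int32(381)) (np.int32(416), np.int32(381)) z 83.75757959976306 tray (-208.1, 51.3) (-208.0, -48.7)
```

View pics/w4.png

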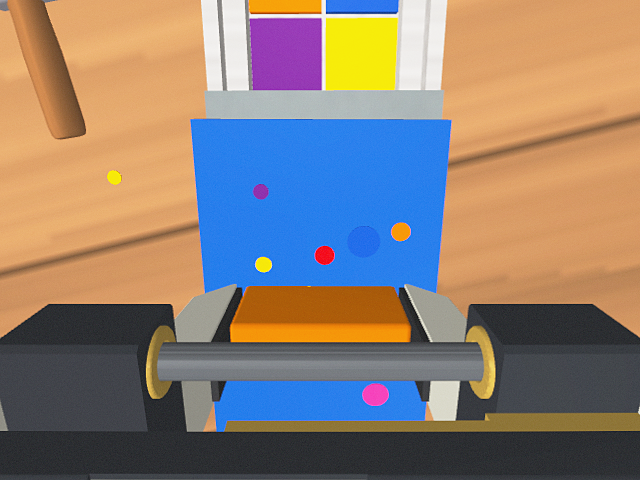

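The wrist view shows the cover level in the grip, with its far edge at row 120 (x 191–451) and the lip just beyond at rows 92–118. Now I press down onto the lip.

Emit:
{"api": "jog_arm", "payload": {
  "targets": [
    {"xyz": [0,0,0.45],"spin": 0},
    {"xyz": [0,0,0.22],"spin": 0},
    {"xyz": [0,0,0],"spin": 0},
    {"xyz": [0,0,0.04],"spin": 0},
    {"xyz": [0,0,0.04],"spin": 0},
    {"xyz": [0,0,0.04],"spin": 0},
    {"xyz": [0,0,0.04],"spin": 0},
    {"xyz": [0,0,0.04],"spin": 0},
    {"xyz": [0,0,0.04],"spin": 0},
    {"xyz": [0,0,0],"spin": 0}
  ]
}}

```text
time: 15.35
tool_pos: [396.7, -138.5, 42.4]
tcp_rot: [-3.141, 0.002, -0.242]
contact_force: [-4.4, 0.7, 3.7]
grip_width: 63.8
finger_force: 30.0
```

```bash
sed -i 's/q=max(blobs.*/q=blobs(im,(100,120,60),(125,255,255),(100,0,540,400),1000)[0];P=q[:,0]/' h.py
python3 -c "
from h import *
coverview('w5')"
```

```text
t 15.35 tcp (-151.8, 2.2) 42.43479369895949 [-3.14141692e+00  1.99811576e-03 -2.42060672e-01] [-4.35964513  0.7125873   3.65262328]
far edge px (np.int32(174), np.int32(109)) (np.int32(467), np.int32(109)) z 50.08298519449083 tray (-73.2, 51.8) (-73.1, -48.2)
```

Emit:
{"api": "jog_arm", "payload": {
  "targets": [
    {"xyz": [0,0,-0.25],"spin": 0},
    {"xyz": [0,0,-0.5],"spin": 0},
    {"xyz": [0.25,0.02,0],"spin": 0},
    {"xyz": [0.4,0,0],"spin": 0},
    {"xyz": [0.4,0,0],"spin": 0},
    {"xyz": [0.4,0,0],"spin": 0},
    {"xyz": [0.4,0,0],"spin": 0},
    {"xyz": [0.17,0,0],"spin": 0},
    {"xyz": [0,0,0],"spin": 0},
    {"xyz": [0,0,0],"spin": 0}
  ]
}}

```text
time: 16.65
tool_pos: [553.7, -178.9, 102.1]
tcp_rot: [-3.142, 0.001, -0.242]
contact_force: [-0.2, -0.9, -0.9]
grip_width: 63.5
finger_force: 30.0
```

```bash
python3 -c "
from h import *
coverview('w6')"
```

```text
t 16.65 tcp (10.3, 0.7) 102.12520511241141 [-3.14152215e+00  6.37222535e-04 -2.42136124e-01] [-0.23366695 -0.93117488 -0.90291435]
far edge px (np.int32(174), np.int32(109)) (np.int32(466), np.int32(109)) z 109.3640854533065 tray (88.8, 50.4) (89.0, -49.6)
```

View pics/w6.png

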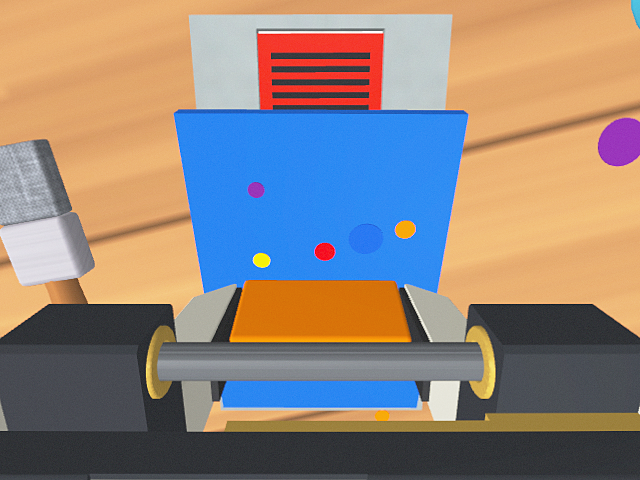

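The tilt held: the far edge is still at row 109 and about 7 mm above the TCP, so θ≈0.2. The latch is still back. I'll lower until the tip is just over the ledge, then slide it under the lip.

Emit:
{"api": "jog_arm", "payload": {
  "targets": [
    {"xyz": [0,0,0.3],"spin": 0},
    {"xyz": [0,0.005,0.2],"spin": 0},
    {"xyz": [0,0,0.075],"spin": 0},
    {"xyz": [0,0,0],"spin": 0},
    {"xyz": [0,0,0],"spin": 0},
    {"xyz": [0,0,0],"spin": 0},
    {"xyz": [0,0,0],"spin": 0},
    {"xyz": [0,0,0],"spin": 0},
    {"xyz": [0,0,0],"spin": 0},
    {"xyz": [0,0,0],"spin": 0}
  ]
}}

```text
time: 17.95
tool_pos: [554.2, -179.6, 56.1]
tcp_rot: [3.142, -0.0, -0.242]
contact_force: [-0.9, -0.1, -1.3]
grip_width: 63.8
finger_force: 30.0
```

Emit:
{"api": "jog_arm", "payload": {
  "targets": [
    {"xyz": [-0.05,0,0],"spin": 0},
    {"xyz": [-0.05,0,0],"spin": 0},
    {"xyz": [-0.05,0,0],"spin": 0},
    {"xyz": [-0.05,0,0],"spin": 0},
    {"xyz": [-0.025,0,0],"spin": 0},
    {"xyz": [0,0,0],"spin": 0},
    {"xyz": [0,0,0],"spin": 0},
    {"xyz": [0,0,0],"spin": 0},
    {"xyz": [0,0,0],"spin": 0},
    {"xyz": [0,0,0],"spin": 0}
  ]
}}

```text
time: 19.2
tool_pos: [536.8, -175.3, 56.1]
tcp_rot: [3.141, -0.0, -0.242]
contact_force: [0.0, -0.2, -1.2]
grip_width: 63.7
finger_force: 30.0
```

```bash
python3 -c "
from h import *
coverview('w7')
cv2.imwrite('pics/s7.png',cv2.resize(bot.capture('scene')[190:270,200:320],None,fx=6,fy=6,interpolation=cv2.INTER_CUBIC))"
```

```text
t 19.2 tcp (-6.9, 0.1) 56.133287062477606 [ 3.14148306e+00 -2.17111372e-05 -2.42174140e-01] [ 0.0463891  -0.20904858 -1.23268298]
far edge px (np.int32(174), np.int32(109)) (np.int32(466), np.int32(109)) z 63.430312367883005 tray (71.6, 49.9) (71.7, -50.1)
```

View pics/s7.png

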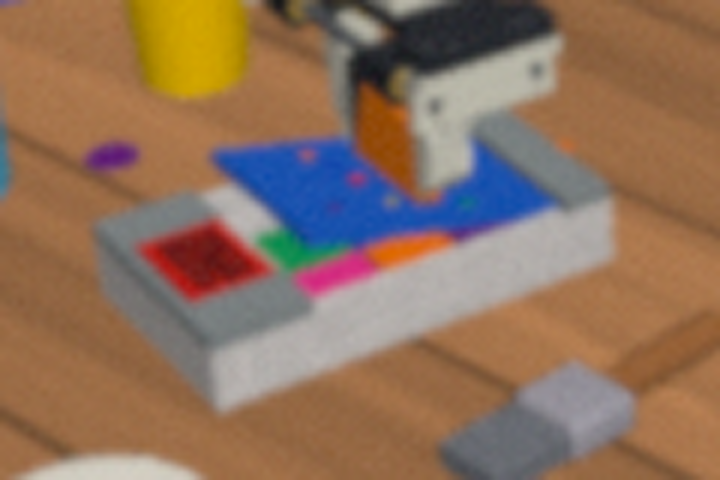

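The scene crop shows the cover slanted, with its lower edge under the grey lip and the latch back. Now I lower it along an arc to level.

Emit:
{"api": "jog_arm", "payload": {
  "targets": [
    {"xyz": [0,0,0.025],"spin": 0},
    {"xyz": [0.012,0,0.03],"spin": 0},
    {"xyz": [0.012,0,0.03],"spin": 0},
    {"xyz": [0.013,0,0.03],"spin": 0},
    {"xyz": [0.013,0,0.03],"spin": 0},
    {"xyz": [0.013,0,0.03],"spin": 0},
    {"xyz": [0.012,0,0.025],"spin": 0},
    {"xyz": [0,0,0.02],"spin": 0},
    {"xyz": [0,0,0],"spin": 0},
    {"xyz": [0,0,0],"spin": 0}
  ]
}}

```text
time: 20.55
tool_pos: [543.2, -177.1, 38.9]
tcp_rot: [3.141, -0.002, -0.242]
contact_force: [3.0, -0.5, 5.5]
grip_width: 63.6
finger_force: 30.0
```

```bash
python3 -c "
from h import *
coverview('w8')"
```

```text
t 20.55 tcp (-0.3, -0.1) 38.91329019764722 [ 3.14111438e+00 -1.50440530e-03 -2.42125859e-01] [ 2.99723355 -0.53818058  5.52622661]
far edge px (np.int32(189), np.int32(120)) (np.int32(452), np.int32(120)) z 30.89091020587808 tray (74.3, 49.5) (74.4, -50.5)
```

Emit:
{"api": "jog_arm", "payload": {
  "targets": [
    {"xyz": [0,0,0],"spin": 0},
    {"xyz": [0,0,0],"spin": 0},
    {"xyz": [0,0,0],"spin": 0},
    {"xyz": [0,0,0],"spin": 0},
    {"xyz": [0,0,0],"spin": 0},
    {"xyz": [0,0,0],"spin": 0},
    {"xyz": [0,0,-0.3],"spin": 0},
    {"xyz": [0,0,-0.5],"spin": 0},
    {"xyz": [0,0,0],"spin": 0},
    {"xyz": [0,0,0],"spin": 0}
  ],
  "gripper": 85
}}

```text
time: 21.85
tool_pos: [542.2, -176.5, 102.1]
tcp_rot: [-3.142, 0.001, -0.242]
contact_force: [-0.4, -0.0, -0.4]
grip_width: 78.0
finger_force: 0.0
```

```bash
python3 -c "
from h import *
coverview('w9')"
```

```text
t 21.85 tcp (-1.4, 0.2) 102.10660726126939 [-3.14153162e+00  6.81745687e-04 -2.42163420e-01] [-0.35044139 -0.0156273  -0.42785069]
far edge px (np.int32(227), np.int32(116)) (np.int32(415), np.int32(116)) z 27.06290628412411 tray (73.8, 49.4) (73.9, -50.6)
```

View pics/w9.png

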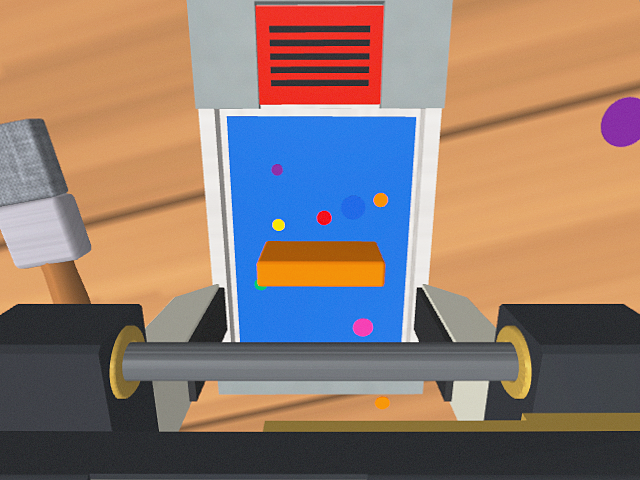

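The cover lies level in the cavity (far edge at row 116, z≈27–30, tray x≈74) with the latch back. Next I lock it.

Emit:
{"api": "jog_arm", "payload": {
  "targets": [
    {"xyz": [0.45,0,0],"spin": 0},
    {"xyz": [0.5,0,0],"spin": 0},
    {"xyz": [0.45,0,0],"spin": 0},
    {"xyz": [0,0,0],"spin": 0},
    {"xyz": [0,0,0],"spin": 0},
    {"xyz": [0,0,0],"spin": 0},
    {"xyz": [0,0,0.5],"spin": 0},
    {"xyz": [0,0,0.2],"spin": 0},
    {"xyz": [0,0,0],"spin": 0},
    {"xyz": [0,0,0],"spin": 0}
  ],
  "gripper": 0
}}

```text
time: 23.15
tool_pos: [652.0, -204.0, 48.0]
tcp_rot: [3.141, -0.002, -0.242]
contact_force: [-0.3, 0.1, 0.5]
grip_width: 0.3
finger_force: 0.0
```

Emit:
{"api": "jog_arm", "payload": {
  "targets": [
    {"xyz": [0,0,0.04],"spin": 0},
    {"xyz": [0,0,0.02],"spin": 0},
    {"xyz": [0,0,0.01],"spin": 0},
    {"xyz": [0,0,0],"spin": 0},
    {"xyz": [0,0,0],"spin": 0},
    {"xyz": [0,0,0],"spin": 0},
    {"xyz": [0,0,0],"spin": 0},
    {"xyz": [0,0,0],"spin": 0},
    {"xyz": [0,0,0],"spin": 0},
    {"xyz": [0,0,0],"spin": 0}
  ]
}}

```text
time: 24.4
tool_pos: [651.4, -203.6, 41.3]
tcp_rot: [3.141, -0.0, -0.242]
contact_force: [-1.4, 0.8, 4.6]
grip_width: 0.3
finger_force: 2.6
```

Emit:
{"api": "jog_arm", "payload": {
  "targets": [
    {"xyz": [0,0,0.008],"spin": 0},
    {"xyz": [-0.04,0,0],"spin": 0},
    {"xyz": [-0.05,0,0],"spin": 0},
    {"xyz": [-0.05,0,0],"spin": 0},
    {"xyz": [-0.05,0,0],"spin": 0},
    {"xyz": [-0.05,0,0],"spin": 0},
    {"xyz": [-0.05,0,0],"spin": 0},
    {"xyz": [-0.05,0,0],"spin": 0},
    {"xyz": [-0.05,0,0],"spin": 0},
    {"xyz": [-0.03,0,0],"spin": 0}
  ]
}}

```text
time: 25.65
tool_pos: [620.3, -196.1, 41.3]
tcp_rot: [3.141, -0.005, -0.242]
contact_force: [3.4, -0.3, 4.8]
grip_width: 0.3
finger_force: 2.5
```

Emit:
{"api": "jog_arm", "payload": {
  "targets": [
    {"xyz": [0,0,-0.3],"spin": 0},
    {"xyz": [0,0,-0.6],"spin": 0},
    {"xyz": [0,0,-0.6],"spin": 0},
    {"xyz": [0,0,-0.6],"spin": 0},
    {"xyz": [0,0,0],"spin": 0},
    {"xyz": [0,0,0],"spin": 0},
    {"xyz": [0,0,0],"spin": 0},
    {"xyz": [0,0,0],"spin": 0},
    {"xyz": [0,0,0],"spin": 0},
    {"xyz": [0,0,0],"spin": 0}
  ]
}}

```text
time: 26.9
tool_pos: [618.7, -195.5, 208.1]
tcp_rot: [3.142, 0.0, -0.242]
contact_force: [-0.0, 0.7, -0.3]
grip_width: 0.6
finger_force: 0.0
```

Run:
```python
from h import *
o=bot.get_obs();c=bot.get_calibration('wrist');im=bot.capture('wrist');cv2.imwrite('pics/w10.png',im)
print(o['tool_pos'],o['contact_force'])
for q in blobs(im,(0,150,80),(6,255,255),(200,0,440,400),300)[:2]:
    r,b=rect(c,q,41); print(r,tray(r[0]),[tray(x) for x in b])
print([tray(x) for x in plane(c,[(237,125),(393,125),(240,192),(391,192)],41)])
```

```text
[ 618.65690928 -195.54483951  208.08030857] [-0.04927992  0.6645619  -0.27467221]
((614.1345825195312, -194.48403930664062), (59.34186553955078, 44.516395568847656), 77.0754165649414) (72.7, 0.1) [(51.0, -29.9), (95.5, -29.2), (94.5, 30.2), (50.0, 29.4)]
[(145.0, 61.9), (145.1, -54.6), (94.4, 62.3), (94.5, -55.6)]
```

View pics/w10.png

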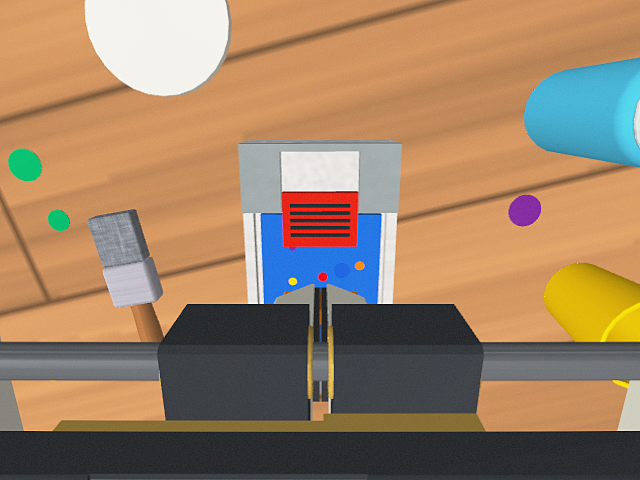

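The latch reads at about 72.7 (locked is 72). I'll give it one firmer stroke to make sure it is at its stop.

Emit:
{"api": "jog_arm", "payload": {
  "targets": [
    {"xyz": [0.12,0,0.6],"spin": 0},
    {"xyz": [0,0,0.6],"spin": 0},
    {"xyz": [0,0,0.6],"spin": 0},
    {"xyz": [0,0,0.22],"spin": 0},
    {"xyz": [0,0,0],"spin": 0},
    {"xyz": [0,0,0],"spin": 0},
    {"xyz": [0,0,0],"spin": 0},
    {"xyz": [0,0,0],"spin": 0},
    {"xyz": [0,0,0],"spin": 0},
    {"xyz": [0,0,0],"spin": 0}
  ]
}}

```text
time: 28.2
tool_pos: [628.1, -197.9, 46.9]
tcp_rot: [3.141, -0.0, -0.242]
contact_force: [-0.4, -0.1, 1.1]
grip_width: -0.2
finger_force: 0.0
```

Emit:
{"api": "jog_arm", "payload": {
  "targets": [
    {"xyz": [0,0,0.06],"spin": 0},
    {"xyz": [0,0,0.015],"spin": 0},
    {"xyz": [0,0,0.015],"spin": 0},
    {"xyz": [0,0,0],"spin": 0},
    {"xyz": [0,0,0],"spin": 0},
    {"xyz": [-0.02,0,0],"spin": 0},
    {"xyz": [-0.02,0,0],"spin": 0},
    {"xyz": [-0.02,0,0],"spin": 0},
    {"xyz": [0,0,0],"spin": 0},
    {"xyz": [0,0,0],"spin": 0}
  ]
}}

```text
time: 29.45
tool_pos: [625.6, -197.5, 41.3]
tcp_rot: [3.141, -0.006, -0.242]
contact_force: [2.5, -1.1, 7.0]
grip_width: 0.5
finger_force: 3.2
```

Emit:
{"api": "jog_arm", "payload": {
  "targets": [
    {"xyz": [0,0,0.003],"spin": 0},
    {"xyz": [-0.02,0,0],"spin": 0},
    {"xyz": [-0.02,0,0],"spin": 0},
    {"xyz": [-0.02,0,0],"spin": 0},
    {"xyz": [0,0,0],"spin": 0},
    {"xyz": [0,0,0],"spin": 0},
    {"xyz": [0,0,0],"spin": 0},
    {"xyz": [0,0,0],"spin": 0},
    {"xyz": [0,0,0],"spin": 0},
    {"xyz": [0,0,0],"spin": 0}
  ]
}}

```text
time: 30.7
tool_pos: [621.3, -196.5, 41.3]
tcp_rot: [3.141, -0.007, -0.242]
contact_force: [4.1, -0.4, 7.2]
grip_width: 0.4
finger_force: 3.5
```

The drag force of 4.1 N is well above the latch's 1.5 N friction, so it is on its stop. Lifting clear for a last check.

Emit:
{"api": "jog_arm", "payload": {
  "targets": [
    {"xyz": [0,0,-0.3],"spin": 0},
    {"xyz": [0,0,-0.6],"spin": 0},
    {"xyz": [0,0,-0.6],"spin": 0},
    {"xyz": [0,0,-0.6],"spin": 0},
    {"xyz": [0,0,0],"spin": 0},
    {"xyz": [0,0,0],"spin": 0},
    {"xyz": [0,0,0],"spin": 0},
    {"xyz": [0,0,0],"spin": 0},
    {"xyz": [0,0,0],"spin": 0},
    {"xyz": [0,0,0],"spin": 0}
  ]
}}

```text
time: 31.95
tool_pos: [618.7, -195.5, 207.0]
tcp_rot: [3.142, 0.0, -0.242]
contact_force: [0.2, 0.1, -0.3]
grip_width: 0.5
finger_force: 0.0
```

Run:
```python
from h import *
o=bot.get_obs();c=bot.get_calibration('wrist');im=bot.capture('wrist')
print(o['tool_pos'],o['contact_force'])
for q in blobs(im,(0,150,80),(6,255,255),(200,150,440,300),300)[:1]:
    r,b=rect(c,q,41); print(tray(r[0]),[tray(x) for x in b])
g=blobs(im,(85,10,90),(115,60,200),(220,120,420,230),200)[0];print('rails',g[:,0].min(0),tray(plane(c,[(320,g[:,0,1].min())],41)[0]))
```

```text
[ 618.65572586 -195.53333255  207.01665299] [ 0.21199438  0.05352843 -0.27425249]
(72.5, 0.2) [(50.5, -29.4), (94.7, -29.4), (94.6, 29.8), (50.4, 29.8)]
rails [238 142] (132.7, -0.1)
```

```bash
python3 -c "
from plant import bot
print(bot.close_job())"
```

```text
the job is handed in; nothing more can be done
None
```

I closed the tray as asked and handed the job in at about 32 s: the blue cover lies level under the lip, the red latch is fully forward over its edge, and I saw no sign that anything else was moved.

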